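# Hang the parts basket to drip over its tray

## Task

First slide the blue drip tray squarely into the yellow outline on the bench, under the twin hook of the drip stand. Then lift the wire basket with the two brass knobs in it by its arched handle, keeping it upright, and hang it so that the handle rests in the bottom of both prongs, and let go of it. Last, swing the red keeper arm fully shut over the handle; leave the other things on the bench where they are.

Things in the scene. Friction and masses are not known exactly. Their poses are not given: they have to be found in the camera images.
- stand: Fixed dark steel drip stand. Origin on the bench straight below the hook seat, z up; the twin prongs point to its -x (towards the robot). A 20 mm post, 215 mm tall, at x=+105, y=0, on a base plate (x +96 to +150, y +-85, 12 mm thick).
- seat (a point): Where the middle of the handle's wire axis is when hung: 194.5 mm above the stand's origin, same axes. The prongs are 10 mm bars at y=+-38: from the post towards -x with axis height 203, dipping in a V (from x=+26) to height 183 at x=0, rising to free tips at x=-32, height 208 (tip tops 213).
- spot (a point): Centre of the yellow outline (strips around a 160 x 192 mm clear field, x by y) painted on the bench, same point and axes as the stand's origin.
- keeper (a joint): Red keeper arm on a vertical pivot on top of the post (stand x=+105, y=0), in rad. 0 = shut at its stop, arm pointing along the stand's -x, between the prongs, over the handle; grows as it opens, counter-clockwise from above; at 1.57 it points to the stand's -y. Stays where left.
- keeper_knob (a point): Middle of the upright red knob at the keeper's free end: 20 mm diameter, 36 mm tall (height 218 to 254 above the bench), 125 mm from the pivot. The arm itself is 12 mm wide, underside 218.5 and top 227.5 mm above the bench.
- basket: Loose steel wire basket, about 0.35 kg, 100 (x) x 144 (y) x 55 mm; origin at the centre of its underside, z up. Arched rigid handle in the plane x=0: 8 mm wire, uprights at y=+-72, level top along y at height 140 (wire axis), straight between y=+-60.
- basket_grip (a point): Middle of the handle's level top, 140 mm above the basket's underside, in the centre of a wooden grip block 22 (x) x 40 (y) x 22 (z) mm. Axes as the basket's.
- tray: Loose blue steel drip tray, about 0.35 kg, 150 (x) x 180 (y) x 22 mm, 4 mm walls; origin at the centre of its underside, z up. A black upright tab sticks out on its -x side.
- tray_tab (a point): Grip point on the black tab: tray x=-112, y=0, 36 mm up. Tab is 12 mm thick (y), runs from x=-134 to -74, from 1.5 to 45.5 mm above the bench.
- knob0: Brass furniture knob in the basket, 34 mm across, 36 mm tall; origin at the centre of its foot; must stay in the basket.
- knob1: A second, equal brass knob in the basket.
- oil_bottle: Bystander: on the left beyond the basket or tray, yellow oil bottle with red cap, 60 mm across, 130 mm tall, standing; origin underneath its middle.
- mug: Bystander: on the right beyond the basket or tray, blue mug, 76 mm across, 85 mm tall; origin underneath its middle.
- spool: Bystander: far left, blue wire spool, 100 mm across, 50 mm tall, lying flat; origin underneath its middle.
- wrench: Bystander: beyond the drip stand, steel wrench, 180 mm long, lying; origin underneath its middle.
- block: Bystander:bare aluminium block, 70 x 40 x 30 mm, lying, bare aluminium block, 70 x 40 x 30 mm, lying; origin underneath its middle.

How it is judged (in metres and radians):
On the way, in this order (a step that is already met when the one before it is completed fails the run):
1. the drip tray lies squarely in the yellow outline (x of tray in the frame of spot between -0.02 and 0.02 m and y of tray in the frame of spot between -0.02 and 0.02 m and angle between the x axis of tray and the x axis of spot, either way round below 0.2 rad and height (world z) of tray below 0.006 m and angle between tray's own z axis and vertical below 0.06 rad), for 0.2 s.
2. the basket hangs by its handle in both prongs, let go, with the tray still in place (all of step 1 and x of basket_grip in the frame of seat between -0.012 and 0.012 m and y of basket_grip in the frame of seat between -0.022 and 0.022 m and z of basket_grip in the frame of seat between -0.01 and 0.01 m and angle between basket's own z axis and vertical below 0.25 rad and contact force between basket and stand above 1.5 N and contact force between basket and the fingers below 0.1 N and linear speed of basket below 0.04 m/s and angular speed of basket below 0.3 rad/s), for 0.3 s.
3. the keeper is shut over the handle (value of joint keeper below 0.12 rad), for 0.2 s.
At the end, for the whole second after the job is handed in: The tray lies flat in the outline (within 20 mm each way and 0.2 rad); the basket hangs free and at rest on the prongs, handle middle within 12 mm along the prongs, 22 mm across and 10 mm in height of the seat, tilted less than 0.25 rad, both knobs in it; the keeper is shut to under 0.12 rad (all of step 2 and x of knob0 in the frame of basket between -0.05 and 0.05 m and y of knob0 in the frame of basket between -0.072 and 0.072 m and z of knob0 in the frame of basket between -0.005 and 0.045 m and x of knob1 in the frame of basket between -0.05 and 0.05 m and y of knob1 in the frame of basket between -0.072 and 0.072 m and z of knob1 in the frame of basket between -0.005 and 0.045 m and value of joint keeper below 0.12 rad); the robot touches nothing.
It fails at once if the basket is tipped by more than 0.7 rad (angle between basket's own z axis and vertical above 0.7 rad).
It fails at once if another thing on the bench is moved by more than 40 mm (distance of any of oil_bottle, mug, spool, wrench, block from where it was at the start of the episode above 0.04 m).
It also fails if it takes over 72 s, if anything falls off the work surface, if the arm or the gripper's body presses on something with over 40 N, if the wrist force passes 120 N, or if a joint passes its speed limit or range.

## Robot

A 6-joint arm with a two-finger parallel gripper is mounted at the origin on the work surface. World frame = base frame: x ahead of the robot, y to its left, z up, the work surface at z = 0. Lengths are in m, angles in degrees, forces in N, time in s.
With the tool pointing down it reaches from about 0.4 to 0.825 m from the base axis. Payload 7 kg.
Tool frame: the origin (TCP) lies midway between the tips of the shut fingers; the grasp point (between the pads) lies 19 mm behind it; x points along the fingers, z is the direction in which the jaws open and shut, and the axes are right-handed (so a half turn about x gives the same grasp; the last joint's range is limited). The gripper opens to 88 mm and grips with 3 to 60 N. Pads are 19 mm wide; open, the fingers measure 130 mm over their backs; the gripper's body (78 mm by 193 mm) begins 47 mm behind the grasp point.
Start: joints at [16.507, 20.546, 0.682, 0, -70.136, -16.507], TCP at [0.675, -0, 0.227] pointing down, gripper open.
Joint ranges: [-176.03, 176.03], [-82.01, 121.73], [-58.28, 71.71], [-173.87, 95.51], [-174.79, -0.11], [-173.66, 173.66]. Speed limits (degrees/s): [136.94, 136.94, 172.46, 180, 180, 180].

## Interface

Orientations are given as [roll, pitch, yaw] about the fixed x, y, z axes, in that order (R = Rz(yaw) Ry(pitch) Rx(roll)).
In Python, from plant import ctrl gives the robot as it stands. The module is installed in compiled form; this text tells all that it offers.
- The arm moves only by the tool servo_tool, never from a script. Its argument "deltas" is a list of rows, each a list of 3 entries, a list of its own where there are three numbers: the turn, a rotation vector about the tool's x, y, z in degrees, then the shift along the tool's x, y, z in cm, then the finger opening in cm, from 0 to 8.76. A call has 1 to 5 rows; each row is the pose to reach, as a shift and turn from the pose measured when the call began, along the tool's axes at that moment; what a row does not reach only later rows make up. A row lasts 1/10 s, in which the tool goes at most 50 mm and 8.59 degrees, less where a joint would pass 70% of its speed; a pose out of reach is approached as far as the arm can. A call with a gripper value outside its range is refused whole. The fingers move at their own pace and stop on an object; the grip force is fixed at half the most. Time passes only in rows, so rows that repeat a pose let the fingers close. It gives the time, the measured TCP pose, the force and the opening at its end, in the units of the state.
- ctrl.get_obs(): the state, without advancing time (a new reading comes with each control period).
- ctrl.snapshot(name): name is "scene" or "side" or "wrist"; returns a dict with "image" (400x640x3 uint8, red, green, blue), "vertical_fov" (degrees; the focal length in pixels is half the picture's height over the tangent of half this angle, whatever the lens; pixels are square), "cx", "cy" (the principal point, pixels), "rvec" (rotation vector, rad) and "tvec" (3), from world to camera coordinates, as OpenCV has them. Camera axes: x right, y down, z forward; pixel columns grow to the right and rows downward; lengths in m; the calibration is good to about 2 mm. A picture is of the moment at which its call begins. There is no depth.
- ctrl.close_job(): hands the job in, once; it reports no verdict.
The state is a dict: "clock": time; "joint_pos": joint angles; "qvel": joint speeds; "tau": joint torques, N m; "tool_pos": TCP position; "orientation": TCP orientation; "force": force on the tool from outside, world axes, zero at the start; "moment": the same for the moment, N m; "opening": finger opening in m.
Only numpy, scipy, OpenCV 4.12 (cv2) and the standard library are available. Lean on these libraries where they do the work, as an engineer would, in place of code of your own. Each camera call takes 0.05 s, during which the arm holds its last target. There are 200 camera calls.

## Working session

There is one attempt and no reset: what is moved stays moved. The work goes in short steps, Python scripts to look and compute and a tool call to move; the robot and the scene stay as the last step left them, time stands still between calls to the robot, and variables do not carry over. Pictures are saved under pics/ and viewed, on a budget of 10 in all, crops included, one or two more only if the job needs it, and the job is handed in when it is done.

Besides the shell and the picture viewer there is one more tool, called as a command line: name --argument value ..., lists and objects as JSON in quotes. servo_tool: Moves the arm, as the interface text tells. Its arguments: {"type":"object","properties":{"deltas":{"type":"array","items":{"type":"array"}}},"required":["deltas"]}

```bash
mkdir -p pics
cat > h.py <<'E'
import numpy as np, cv2
from plant import ctrl
from scipy.spatial.transform import Rotation as R
def snap(n,f=None):
    s=ctrl.snapshot(n); im=s["image"]
    if f: cv2.imwrite("pics/"+f,im[:,:,::-1])
    fl=im.shape[0]/2/np.tan(np.radians(s["vertical_fov"])/2)
    K=np.array([[fl,0,s["cx"]],[0,fl,s["cy"]],[0,0,1.]])
    np.savez("pics/"+(f or n)+".npz",K=K,r=s["rvec"],t=s["tvec"],im=im)
def cam(f):
    d=np.load("pics/"+f+".npz"); return d["K"],d["r"].ravel(),d["t"].ravel()
def at_z(f,uv,z):
    K,r,t=cam(f); M=cv2.Rodrigues(r)[0]; C=-M.T@t
    d=M.T@np.linalg.inv(K)@np.array([*uv,1.]); return C+d*(z-C[2])/d[2]
def proj(f,P):
    K,r,t=cam(f); return cv2.projectPoints(np.array(P,float).reshape(-1,1,3),r,t,K,None)[0].reshape(-1,2)
E
python3 - <<'E'
from h import *
snap("scene","s0.png"); snap("side","d0.png"); o=ctrl.get_obs()
print(o)
E
```

```text
{'clock': 0.1, 'joint_pos': array([ 1.65081242e+01,  2.05879429e+01,  6.39127797e-01, -1.80166842e-02,
       -7.01352998e+01, -1.65084276e+01]), 'qvel': array([ 0.02729333, -0.04233851,  0.12444888,  0.0490676 ,  0.03448337,
        0.02164381]), 'tau': array([-1.42273191e-03, -5.84165347e+01,  2.93752134e+01,  7.01551259e+00,
        1.01412315e-02, -6.66964229e-05]), 'tool_pos': array([ 6.74565613e-01, -9.90378255e-06,  2.25709381e-01]), 'orientation': array([   5.12485045,   89.91419616, -174.88158748]), 'force': array([ 0.50297555, -0.46212868, -0.24953433]), 'moment': array([-0.02868964,  0.0043138 ,  0.01568354]), 'opening': 0.08742639214401152}
```

View pics/s0.png

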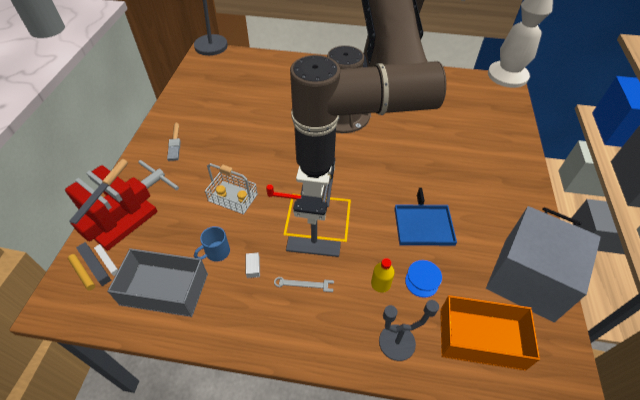

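View pics/d0.png

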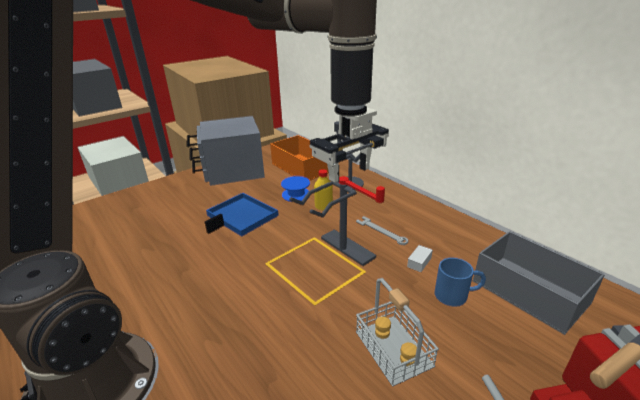

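The scene view shows the outline at about (285–351, 198–240), the basket at (232,190) and the tray at (425,225) with its tab at (420,195). The side view shows the same, with the keeper open to stand -y. I'll enlarge these for measuring.

Run:
```python
from h import *
a=np.load("pics/s0.png.npz")["im"]; b=np.load("pics/d0.png.npz")["im"]
z=lambda im,x,y,w,h:cv2.resize(im[y:y+h,x:x+w],(400,300),interpolation=cv2.INTER_CUBIC)
c=np.vstack([np.hstack([z(a,270,180,100,75),z(a,380,180,100,75)]),np.hstack([z(a,195,150,100,75),z(b,190,180,200,150)])])
cv2.imwrite("pics/c0.png",c[:,:,::-1])
```

```text
(no output)
```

View pics/c0.png

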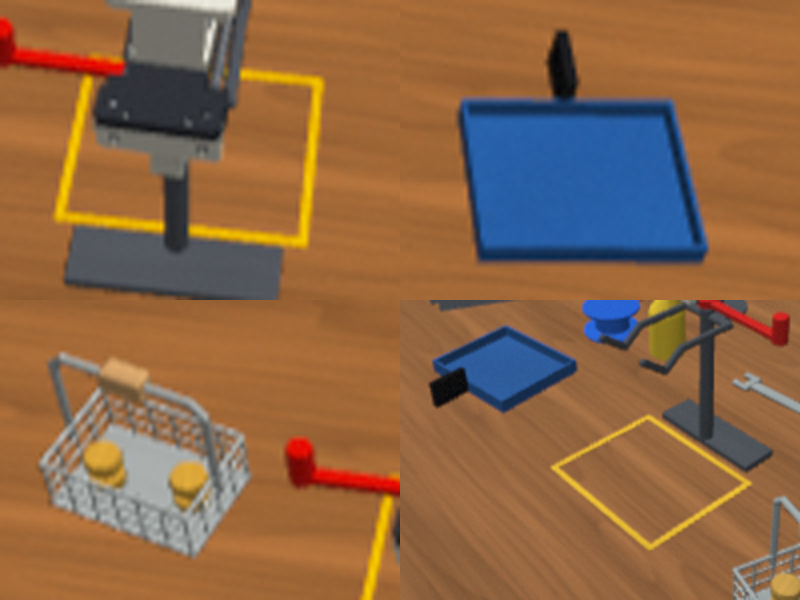

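Run:
```python
from h import *
np.set_printoptions(precision=4,suppress=True)
A=lambda l,z,f="s0.png":np.array([at_z(f,p,z) for p in l])[:,:2]
def show(n,P): print(n,P.mean(0)if len(P)!=3 else (P[0]+P[2])/2,"\n",P, [np.degrees(np.arctan2(*(P[(i+1)%len(P)]-P[i])[::-1])).round(1) for i in range(len(P))])
show("outl",A([(350.75,199.75),(346.5,241.75),(284,235),(292.5,194.25)],0))
show("outl side",A([(266,263.5),(315,238),(365,272),(315,304.5)],0,"d0.png"))
show("tray",A([(447.75,205.25),(456.75,241.75),(400,242.5),(395,205)],.022))
show("tray side",A([(206.5,216)],.022,"d0.png"))
show("basket bottom",A([(208,202),(243,214),(256,200)],0))
show("grip",A([(226,170.25)],.14)); show("handle",A([(210.5,165),(245,175.5)],.144))
show("knob",A([(270,190.75)],.236))
show("tabtop",A([(420.5,188)],.0455))
```

```text
outl [ 0.5442 -0.0083] 
 [[ 0.4523  0.0913]
 [ 0.6277  0.0972]
 [ 0.6352 -0.1074]
 [ 0.4616 -0.1142]] [np.float64(1.9), np.float64(-87.9), np.float64(-177.8), np.float64(92.6)]
outl side [ 0.5429 -0.0139] 
 [[ 0.4532  0.0854]
 [ 0.6258  0.0899]
 [ 0.6315 -0.1127]
 [ 0.461  -0.1183]] [np.float64(1.5), np.float64(-88.4), np.float64(-178.1), np.float64(92.2)]
tray [0.5271 0.3429] 
 [[0.4392 0.42  ]
 [0.5844 0.4437]
 [0.6169 0.2654]
 [0.4679 0.2427]] [np.float64(9.3), np.float64(-79.7), np.float64(-171.3), np.float64(99.2)]
tray side [0.422  0.3811] 
 [[0.422  0.3811]] [np.float64(0.0)]
basket bottom [ 0.5262 -0.3151] 
 [[ 0.5442 -0.3958]
 [ 0.5745 -0.2624]
 [ 0.5081 -0.2343]] [np.float64(77.2), np.float64(157.0), np.float64(-77.4)]
grip [ 0.5107 -0.3174] 
 [[ 0.5107 -0.3174]] [np.float64(0.0)]
handle [ 0.5131 -0.3107] 
 [[ 0.5002 -0.372 ]
 [ 0.526  -0.2494]] [np.float64(78.1), np.float64(-101.9)]
knob [ 0.6483 -0.1308] 
 [[ 0.6483 -0.1308]] [np.float64(0.0)]
tabtop [0.3978 0.3232] 
 [[0.3978 0.3232]] [np.float64(0.0)]
```

```bash
cat >> h.py <<'E'
def plan(p,yaw,rel_yaw=True):
    """p: target TCP; yaw: direction (deg) of tool z in the plane, tool down. prints the move in tool axes"""
    o=ctrl.get_obs(); R0=R.from_euler("xyz",o["orientation"],degrees=True); M=R0.as_matrix()
    best=None
    for y in (yaw,yaw+180):
        z=np.array([np.cos(np.radians(y)),np.sin(np.radians(y)),0]); x=np.array([0,0,-1.]); 
        T=R.from_matrix(np.stack([x,np.cross(z,x),z],1)); rv=(R0.inv()*T).as_rotvec(degrees=True)
        if best is None or np.linalg.norm(rv)<np.linalg.norm(best): best=rv
    print("turn",best.round(1),"shift cm",(100*M.T@(np.array(p)-o["tool_pos"])).round(2))
def st():
    o=ctrl.get_obs(); M=R.from_euler("xyz",o["orientation"],degrees=True).as_matrix()
    print(o["clock"],o["tool_pos"].round(4),"z-yaw",np.degrees(np.arctan2(M[1,2],M[0,2])).round(1),"x",M[:,0].round(3),"F",o["force"].round(1),"op",o["opening"].round(4),"J",o["joint_pos"].round(1))
E
python3 - <<'E'
from h import *
st(); print(R.from_euler("xyz",ctrl.get_obs()["orientation"],degrees=True).as_matrix().round(2)); plan([.4165,.325,.15],99.3)
print(at_z("s0.png",(382,290),0), at_z("s0.png",(323,60),.3))
E
```

```text
Traceback (most recent call last):
  File "h.py", line 28, in st
    print(o["clock"],o["tool_pos"].round(4),"z-yaw",np.degrees(np.arctan2(M[1,2],M[0,2])).round(1),"x",M[:,0].round(3),"F",o["force"].round(1),"op",o["opening"].round(4),"J",o["joint_pos"].round(1))
                                                                                                                                                    ^^^^^^^^^^^^^^^^^^
AttributeError: 'float' object has no attribute 'round'
```

servo_tool --deltas '[[[0,0,0],[-4,0,0],8.7],[[0,0,0],[-8,0,0],8.7]]'

```text
clock: 0.3
tool_pos: [0.6737, -0.0002, 0.3047]
orientation: [11.1, 89.7, -168.9]
force: [-0.2, 1.1, 1.0]
opening: 0.087
```

```bash
sed -i 's/o\["opening"\].round(4)/round(o["opening"],4)/' h.py
python3 - <<'E'
from h import *
st(); print(R.from_euler("xyz",ctrl.get_obs()["orientation"],degrees=True).as_matrix().round(2)); plan([.4165,.325,.15],99.3)
print(at_z("s0.png",(382,290),0))
E
```

```text
0.3 [ 6.737e-01 -2.000e-04  3.047e-01] z-yaw 180.0 x [-0.006 -0.001 -1.   ] F [-0.2  1.1  1. ] op 0.087 J [ 16.5  18.7   8.   -0.  -79.7 -16.5]
[[-0.01 -0.   -1.  ]
 [-0.   -1.    0.  ]
 [-1.    0.    0.01]]
turn [80.7  0.2 -0.3] shift cm [ 15.59 -32.53  25.64]
[0.77975146 0.22187575 0.        ]
```

servo_tool --deltas '[[[8,0,0],[0,-3.2,2.5],8.7],[[16,0,0],[0,-6.4,5],8.7],[[24,0,0],[0,-9.6,7.6],8.7],[[32,0,0],[0,-12.8,10.2],8.7],[[40,0,0],[0,-16,12.8],8.7]]'

```text
clock: 0.8
tool_pos: [0.5444, 0.1608, 0.3049]
orientation: [52.0, 89.6, -168.3]
force: [0.3, 0.5, 0.1]
opening: 0.0873
```

```bash
python3 -c "
from h import *
st(); plan([.4165,.325,.16],99.3)"
```

```text
0.8 [0.5444 0.1608 0.3049] z-yaw 139.6 x [-0.006 -0.001 -1.   ] F [0.3 0.5 0.1] op 0.0873 J [ 36.1   8.3  -5.5  -0.2 -76.5 -76.4]
turn [40.3  0.1 -0.4] shift cm [14.55 -4.31 20.32]
```

servo_tool --deltas '[[[8,0,0],[3,-0.9,4],8.7],[[16,0,0],[6,-1.8,8],8.7],[[24,0,0],[9,-2.6,12],8.7],[[32,0,0],[12,-3.4,16],8.7],[[40.3,0,0],[14.5,-4.3,20.3],8.7]]'

```text
clock: 1.3
tool_pos: [0.4187, 0.3205, 0.1624]
orientation: [96.0, 89.6, -164.7]
force: [1.3, 1.8, 0.5]
opening: 0.0868
```

```bash
python3 -c "
from h import *
st(); plan([.4165,.325,.017],99.3); snap('wrist','w1.png')"
```

```text
1.3 [0.4187 0.3205 0.1624] z-yaw 99.3 x [-0.007 -0.002 -1.   ] F [1.3 1.8 0.5] op 0.0868 J [  58.5   10.   -22.7   -0.3  -57.7 -139.1]
turn [-0.  -0.  -0.4] shift cm [14.54  0.04  0.49]
```

View pics/w1.png

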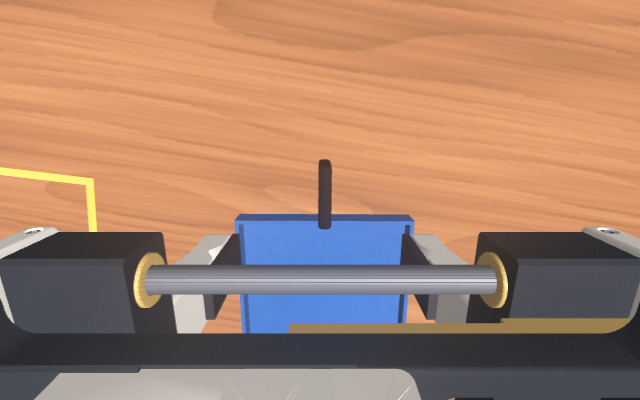

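Run:
```python
from h import *
f="w1.png"; np.set_printoptions(precision=4,suppress=True)
e=at_z(f,(325,160),.0455); b=at_z(f,(325,213),.022)
print("tab end",e,"tab at wall",b, np.degrees(np.arctan2(*(b-e)[1::-1])), "wall", at_z(f,(238,215),.022),at_z(f,(411,215),.022),"outl corner",at_z(f,(93,181),0))
```

```text
tab end [0.3863 0.3183 0.0455] tab at wall [0.4417 0.3279 0.022 ] 9.825692739298916 wall [0.4577 0.2426 0.022 ] [0.43   0.4129 0.022 ] outl corner [0.453  0.0857 0.    ]
```

The wrist view shows the tab from (325,160) to (325,225), centred between the fingers, with the outline corner at (92,180). Descending onto the tab.

```bash
python3 -c "
from h import *
plan([.409,.322,.018],99.6)"
```

```text
turn [-1.2 -0.1 -0.6] shift cm [14.08  0.46  0.03]
```

servo_tool --deltas '[[[0,0,-0.5],[3,0.5,0],5],[[0,0,-0.5],[7,0.6,0],5],[[0,0,-0.5],[11,0.7,0],5],[[0,0,-0.5],[14.1,0.8,0],5],[[0,0,-0.5],[14.1,0.8,0],5]]'

```text
clock: 1.85
tool_pos: [0.4036, 0.3183, 0.0141]
orientation: [136.4, 89.3, -125.2]
force: [-0.3, -0.4, -0.3]
opening: 0.0533
```

servo_tool --deltas '[[[0,0,0],[0,0,0],0],[[0,0,0],[0,0,0],0],[[0,0,0],[0,0,0],0],[[0,0,0],[0,0,0],0],[[0,0,0],[0,0,0],0]]'

```text
clock: 2.35
tool_pos: [0.4041, 0.319, 0.0151]
orientation: [135.3, 89.5, -126.3]
force: [0.1, 2.0, 1.4]
opening: 0.0159
```

```bash
python3 -c "
from h import *
st(); plan([.4315,-.0155,.018],92)"
```

```text
2.35 [0.4041 0.319  0.0151] z-yaw 98.4 x [-0.006 -0.008 -1.   ] F [0.1 2.  1.4] op 0.0159 J [ 6.010e+01  1.980e+01 -3.340e+01 -1.000e-01 -3.730e+01 -1.417e+02]
turn [ 6.4 -0.4 -0.4] shift cm [ -0.05   2.16 -33.5 ]
```

servo_tool --deltas '[[[0,0,0],[0,0,0],0],[[0,0,0],[0,0,-1],0],[[0.5,0,0],[0,0.2,-3],0],[[1,0,0],[0,0.4,-5.5],0],[[1.5,0,0],[0,0.5,-8],0]]'

```text
clock: 2.85
tool_pos: [0.4104, 0.2372, 0.0155]
orientation: [136.2, 89.4, -127.0]
force: [-0.1, 0.3, -1.7]
opening: 0.0116
```

```bash
python3 -c "
from h import *
st(); plan([.427,-.0185,.0155],92)"
```

```text
2.85 [0.4104 0.2372 0.0155] z-yaw 96.9 x [-0.006 -0.008 -1.   ] F [-0.1  0.3 -1.7] op 0.0116 J [  53.9   16.8  -38.6   -0.   -35.2 -137. ]
turn [ 4.9 -0.4 -0.4] shift cm [  0.2    1.41 -25.59]
```

servo_tool --deltas '[[[0.5,0,0],[0,0.2,-3],0],[[1,0,0],[0,0.3,-6],0],[[1.5,0,0],[0,0.5,-9],0],[[2,0,0],[0,0.7,-12],0],[[2.5,0,0],[0,0.8,-14.5],0]]'

```text
clock: 3.35
tool_pos: [0.4184, 0.0894, 0.0164]
orientation: [135.7, 89.4, -130.0]
force: [0.2, 0.8, -2.7]
opening: 0.0116
```

```bash
python3 -c "
from h import *
st(); plan([.427,-.0185,.0155],92)"
```

```text
3.35 [0.4184 0.0894 0.0164] z-yaw 94.3 x [-0.007 -0.008 -1.   ] F [ 0.2  0.8 -2.7] op 0.0116 J [  38.8   13.1  -44.4    0.2  -33.2 -124.7]
turn [ 2.3 -0.5 -0.4] shift cm [  0.18  -0.05 -10.82]
```

servo_tool --deltas '[[[0.5,0,0],[0.1,0,-3],0],[[1,0,0],[0.1,0,-6],0],[[1.5,0,0],[0.2,0,-8.5],0],[[2.3,0,0],[0.2,0,-10.3],0],[[2.3,0,0],[0.2,0,-10.8],0]]'

```text
clock: 3.85
tool_pos: [0.4258, -0.0204, 0.0154]
orientation: [138.1, 89.4, -130.1]
force: [0.4, 1.4, -1.6]
opening: 0.012
```

```bash
python3 -c "
from h import *
st(); plan([.427,-.0185,.0155],92); snap('side','d2.png'); snap('scene','s2.png'); snap('wrist','w2.png')
a=np.load('pics/d2.png.npz')['im'];b=np.load('pics/s2.png.npz')['im']
z=lambda im,x,y,w,h:cv2.resize(im[y:y+h,x:x+w],(400,300),interpolation=cv2.INTER_CUBIC)
c=np.vstack([np.hstack([z(a,220,190,200,150),z(b,260,180,120,90)]),cv2.resize(np.load('pics/w2.png.npz')['im'][:300],(800,375))])[:600]
cv2.imwrite('pics/c2.png',c[:,:,::-1])"
```

```text
3.85 [ 0.4258 -0.0204  0.0154] z-yaw 91.8 x [-0.007 -0.008 -1.   ] F [ 0.4  1.4 -1.6] op 0.012 J [  24.3   13.   -44.8    0.5  -32.7 -112.9]
turn [-0.2 -0.5 -0.4] shift cm [-0.01 -0.13  0.18]
```

View pics/c2.png

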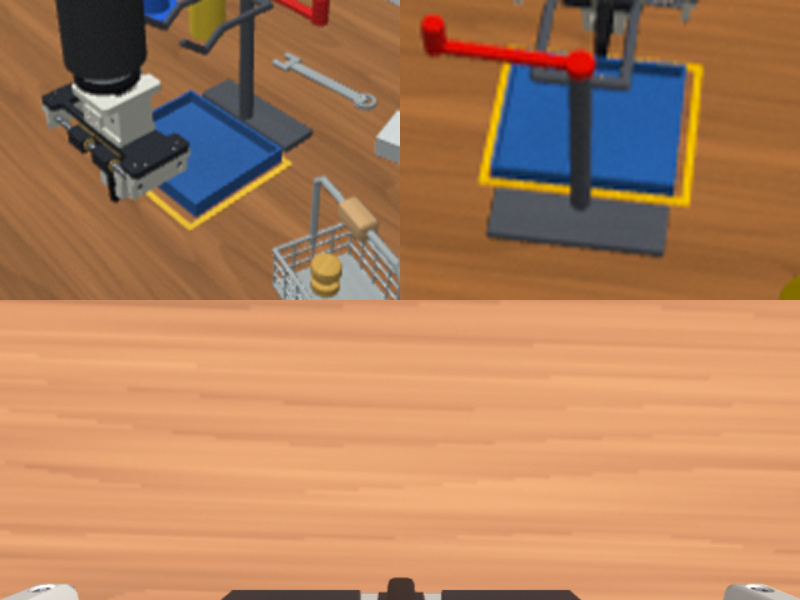

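Run:
```python
from h import *
np.set_printoptions(precision=4,suppress=True)
for f,l in (("s2.png",[(345.5,199.8),(342.2,235.2),(287.6,232.8)]),("d2.png",[(317.5,293.5),(360.5,265),(315,236.5)])):
    P=np.array([at_z(f,p,.022)[:2] for p in l]); print(P,"centre",(P[0]+P[2])/2, np.degrees(np.arctan2(*(P[1]-P[0])[::-1])))
# outline again, post base, from new views
P=np.array([at_z("s2.png",p,0)[:2] for p in [(260+302/3.333,180+66/3.333),(260+289/3.333,180+204/3.333),(260+82/3.333,180+183/3.333)]]);print("outline",P,(P[0]+P[2])/2)
print("knob",at_z("s2.png",(260+33/3.333,180+31/3.333),.236),"pivot",at_z("s2.png",(260+180/3.333,180+65/3.333),.232))
```

```text
[[ 0.4733  0.074 ]
 [ 0.6195  0.081 ]
 [ 0.6392 -0.0935]] centre [ 0.5563 -0.0097] 2.7378378020683205
[[ 0.4746 -0.1118]
 [ 0.6234 -0.1034]
 [ 0.6122  0.0715]] centre [ 0.5434 -0.0201] 3.246006781880354
outline [[ 0.4526  0.0908]
 [ 0.6255  0.0976]
 [ 0.6345 -0.1056]] [ 0.5436 -0.0074]
knob [ 0.6432 -0.1323  0.236 ] pivot [ 0.6557 -0.0043  0.232 ]
```

The composite shows the tray inside the outline, a few mm off towards -y and +x. I'll nudge it and release.

servo_tool --deltas '[[[0,0,0],[0,0.2,0.5],0],[[0,0,0],[0,0.2,0.5],0],[[0,0,0],[0,0.2,0.4],3],[[0,0,0],[0,0.2,0.4],4],[[0,0,0],[0,0.2,0.4],4]]'

```text
clock: 4.5
tool_pos: [0.4232, -0.0151, 0.0152]
orientation: [134.7, 89.3, -133.4]
force: [0.3, -0.1, -0.5]
opening: 0.0302
```

servo_tool --deltas '[[[0,0,0],[-3,0,0],4],[[0,0,0],[-7,0,0],5],[[0,0,0],[-11,0,0],8.7],[[0,0,0],[-15,0,0],8.7],[[0,0,0],[-19,0,0],8.7]]'

```text
clock: 5.0
tool_pos: [0.4245, -0.0133, 0.2069]
orientation: [134.6, 89.3, -133.4]
force: [2.0, 1.3, -0.5]
opening: 0.0663
```

```bash
python3 -c "
from h import *
st(); plan([.512,-.315,.20],-11.9); snap('wrist','w3.png')"
```

```text
5.0 [ 0.4245 -0.0133  0.2069] z-yaw 92.0 x [-0.008 -0.009 -1.   ] F [ 2.   1.3 -0.5] op 0.0663 J [  25.3   -2.7  -30.4    0.3  -62.9 -113.5]
turn [-76.1  -0.1  -0.8] shift cm [  0.89  -7.72 -30.44]
```

servo_tool --deltas '[[[-8,0,0],[-2,0,-4],8.7],[[-16,0,0],[-4,-1,-8],8.7],[[-24,0,0],[-6,-2.5,-12],8.7],[[-32,0,0],[-6,-4,-16],8.7],[[-40,0,0],[-6,-5,-20],8.7]]'

```text
clock: 5.55
tool_pos: [0.4837, -0.2028, 0.2759]
orientation: [160.3, 89.5, -70.5]
force: [1.4, 0.2, 0.3]
opening: 0.0875
```

```bash
python3 -c "
from h import *
st(); plan([.514,-.317,.23],-11.9)"
```

```text
5.55 [ 0.4837 -0.2028  0.2759] z-yaw 129.2 x [ 0.003 -0.008 -1.   ] F [1.4 0.2 0.3] op 0.0875 J [ -1.    4.3 -14.1   0.5 -71.4 -50. ]
turn [-38.9  -0.4  -0.3] shift cm [  4.68   4.86 -10.73]
```

servo_tool --deltas '[[[-8,0,0],[1,1,-2],8.7],[[-16,0,0],[2,2,-4],8.7],[[-24,0,0],[3,3,-6],8.7],[[-32,0,0],[4,4,-8],8.7],[[-39,0,0],[4.7,4.9,-10.7],8.7]]'

```text
clock: 6.05
tool_pos: [0.5132, -0.3175, 0.2288]
orientation: [114.7, 89.6, -76.7]
force: [1.0, 0.6, -0.2]
opening: 0.0871
```

servo_tool --deltas '[[[0,0,0],[0,0,0],8.7]]'

```text
clock: 6.15
tool_pos: [0.5132, -0.3194, 0.2266]
orientation: [90.9, 89.6, -100.3]
force: [-0.3, 0.6, 0.6]
opening: 0.0869
```

```bash
python3 -c "
from h import *
st(); snap('wrist','w4.png')
a=np.load('pics/d0.png.npz')['im'][255:405,335:485]; a=cv2.resize(a,None,fx=3,fy=3,interpolation=cv2.INTER_CUBIC)[:400]
w=np.load('pics/w4.png.npz')['im']; im=np.zeros((600,800,3),np.uint8); im[:375,:600]=cv2.resize(w,(600,375)); 
im=cv2.hconcat([w[:, 100:450],a[:400,:450]]); cv2.imwrite('pics/c4.png',im[:,:,::-1]); print(im.shape)"
```

```text
6.15 [ 0.5132 -0.3194  0.2266] z-yaw 168.7 x [-0.001 -0.007 -1.   ] F [-0.3  0.6  0.6] op 0.0869 J [-13.1  13.9  -8.9   0.4 -67.2   1.7]
(400, 800, 3)
```

View pics/c4.png

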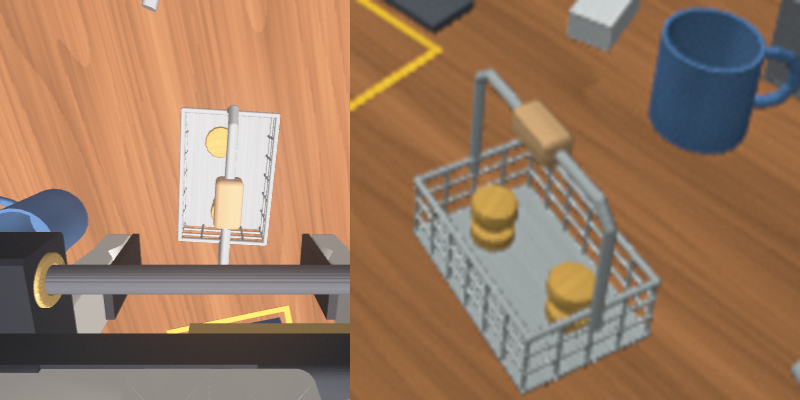

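```bash
cat >> h.py <<'E'
def tri(obs):
    """least-squares meeting point of the rays of [(file,(u,v)),...]"""
    A=np.zeros((3,3)); b=np.zeros(3); L=[]
    for f,uv in obs:
        K,r,t=cam(f); M=cv2.Rodrigues(r)[0]; C=-M.T@t; d=M.T@np.linalg.inv(K)@np.array([*uv,1.]); d/=np.linalg.norm(d)
        Q=np.eye(3)-np.outer(d,d); A+=Q; b+=Q@C; L.append((Q,C))
    X=np.linalg.solve(A,b); return X.round(4),[round(1000*np.linalg.norm(Q@(X-C)),1) for Q,C in L]
E
python3 - <<'E'
from h import *
np.set_printoptions(precision=4,suppress=True)
print("block",tri([("s0.png",(226,170.25)),("d0.png",(399,299)),("w4.png",(329,203))]), tri([("d0.png",(399,299)),("w4.png",(329,203))]))
print(at_z("w4.png",(329,203),.14),at_z("d0.png",(399,299),.14))
a=at_z("w4.png",(333,108),.142);b=at_z("w4.png",(324,262),.142); print(a,b,np.degrees(np.arctan2(*(b-a)[1::-1])))
c=[at_z("w4.png",p,.055)[:2] for p in [(282,109),(379,115),(366,243),(279,240)]]; print(np.array(c),np.mean(c,0))
plan([.512,-.318,.125],-11)
E
```

```text
block (array([ 0.5082, -0.3195,  0.1384]), [np.float64(1.4), np.float64(2.1), np.float64(2.2)]) (array([ 0.506 , -0.3222,  0.144 ]), [np.float64(0.6), np.float64(0.6)])
[ 0.5059 -0.3205  0.14  ] [ 0.5094 -0.3204  0.14  ]
[ 0.4892 -0.3925  0.142 ] [ 0.5198 -0.2708  0.142 ] 75.84911722786802
[[ 0.5361 -0.402 ]
 [ 0.4412 -0.3772]
 [ 0.4762 -0.2418]
 [ 0.5717 -0.2645]] [ 0.5063 -0.3214]
turn [-0.5 -0.  -0.4] shift cm [10.19 -0.09  0.09]
```

The wrist view puts the block at (329,203) between the fingers and the handle running from (333,108) to (324,265). The basket yaw is about -14°.

```bash
python3 -c "
from h import *
plan([.5075,-.3205,.125],166)"
```

```text
turn [ 2.5 -0.  -0.4] shift cm [10.19  0.25  0.48]
```

servo_tool --deltas '[[[2.5,0,-0.4],[2,0.2,0.5],6],[[2.5,0,-0.4],[5,0.2,0.5],5.5],[[2.5,0,-0.4],[8,0.2,0.5],5.5],[[2.5,0,-0.4],[10.2,0.2,0.5],5.5],[[2.5,0,-0.4],[10.2,0.2,0.5],5.5]]'

```text
clock: 6.7
tool_pos: [0.5053, -0.3185, 0.122]
orientation: [-15.6, 89.7, 150.4]
force: [-0.3, 0.2, 0.9]
opening: 0.0564
```

servo_tool --deltas '[[[0,0,0],[0,0,0],1.5],[[0,0,0],[0,0,0],0],[[0,0,0],[0,0,0],0],[[0,0,0],[0,0,0],0],[[0,0,0],[0,0,0],0]]'

```text
clock: 7.2
tool_pos: [0.5063, -0.3188, 0.123]
orientation: [-25.6, 89.8, 140.4]
force: [-0.0, -0.4, -3.5]
opening: 0.022
```

servo_tool --deltas '[[[0,0,0],[0,0,0],0],[[0,0,0],[0,0,0],0],[[0,0,0],[-0.5,0,0],0],[[0,0,0],[-1.5,0,0],0],[[0,0,0],[-3,0,0],0]]'

```text
clock: 7.7
tool_pos: [0.5055, -0.3186, 0.1528]
orientation: [-16.4, 89.7, 149.6]
force: [-0.8, -0.6, -4.7]
opening: 0.0219
```

```bash
python3 -c "
from h import *
st(); plan([.4435,-.0145,.225],182)"
```

```text
7.7 [ 0.5055 -0.3186  0.1528] z-yaw 165.9 x [-0.005  0.003 -1.   ] F [-0.8 -0.6 -4.7] op 0.0219 J [-13.6  16.8 -14.9  -0.1 -58.6  -0.4]
turn [-16.1   0.3   0.1] shift cm [ -7.11 -28.01  13.44]
```

servo_tool --deltas '[[[0,0,0],[-1.5,0,0.5],0],[[-2,0,0],[-3.5,-0.5,1.5],0],[[-4,0,0],[-5.5,-1.5,3],0],[[-6,0,0],[-7,-3.5,5],0],[[-8,0,0],[-7.3,-6,7],0]]'

```text
clock: 8.2
tool_pos: [0.4527, -0.2437, 0.2287]
orientation: [-39.8, 89.9, 134.2]
force: [1.5, 1.3, -3.8]
opening: 0.0223
```

```bash
python3 -c "
from h import *
st(); plan([.4435,-.0145,.225],182)"
```

```text
8.2 [ 0.4527 -0.2437  0.2287] z-yaw 174.0 x [-0.002  0.002 -1.   ] F [ 1.5  1.3 -3.8] op 0.0223 J [ -6.5   5.3 -19.   -0.1 -65.8   0.5]
turn [-8.   0.1  0.1] shift cm [  0.41 -22.7    3.33]
```

servo_tool --deltas '[[[-1,0,0],[0,-2.5,0.8],0],[[-3,0,0],[0,-5.5,1.5],0],[[-4,0,0],[0,-8.5,1.9],0],[[-5,0,0],[0,-11.5,2.3],0],[[-6,0,0],[0,-14.5,2.7],0]]'

```text
clock: 8.7
tool_pos: [0.4407, -0.0957, 0.2298]
orientation: [-65.7, 89.9, 114.3]
force: [1.6, 0.0, -4.7]
opening: 0.0218
```

servo_tool --deltas '[[[-1,0,0],[0,-2.5,0.2],0],[[-2,0,0],[0,-4.5,0.2],0],[[-2,0,0],[0,-6,0.2],0],[[-2,0,0],[0,-6.5,0.2],0],[[-2,0,0],[0,-6.5,0.2],0]]'

```text
clock: 9.2
tool_pos: [0.4386, -0.0303, 0.2304]
orientation: [-81.0, 89.9, 101.0]
force: [-0.9, 0.1, -5.0]
opening: 0.0216
```

```bash
python3 -c "
from h import *
st(); plan([.4435,-.0125,.225],182); plan([.5435,-.0105,.225],182); snap('side','d5.png'); snap('scene','s5.png')
a=np.load('pics/d5.png.npz')['im'];b=np.load('pics/s5.png.npz')['im']
c=np.hstack([cv2.resize(a[120:320,230:430],(400,400)),cv2.resize(b[150:250,260:360],(400,400),interpolation=cv2.INTER_CUBIC)])
cv2.imwrite('pics/c5.png',c[:,:,::-1])"
```

```text
9.2 [ 0.4386 -0.0303  0.2304] z-yaw -177.9 x [-0.     0.002 -1.   ] F [-0.9  0.1 -5. ] op 0.0216 J [ 21.8  -2.5 -26.8  -0.1 -65.7 -19.7]
turn [0.1 0.  0.1] shift cm [ 0.55 -1.76 -0.55]
turn [0.1 0.  0.1] shift cm [  0.54  -1.6  -10.55]
```

View pics/c5.png

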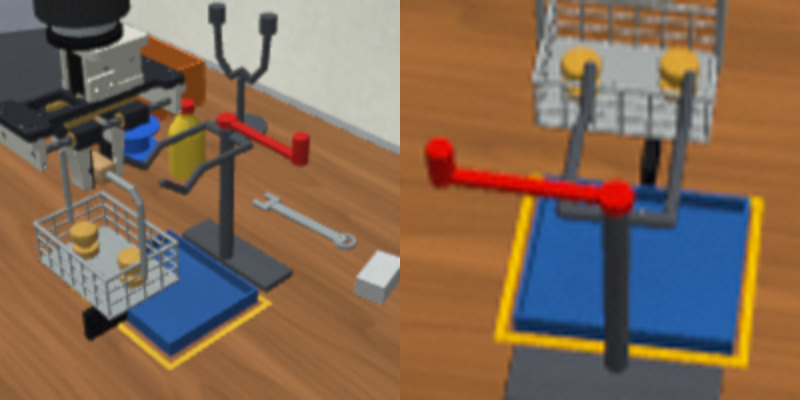

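Run:
```python
from h import *
np.set_printoptions(precision=4,suppress=True)
print(at_z("s5.png",(307.5,167.5),.21),at_z("s5.png",(331.75,168.75),.21),at_z("d5.png",(312.5,212),.21))
print("pivot",at_z("s5.png",(260+217/4,150+190/4),.232),at_z("d5.png",(230+113,120+60),.23),"knob",at_z("s5.png",(260+40/4,150+150/4),.245),at_z("d5.png",(230+150,120+74),.236))
print("exp tips",proj("s5.png",[[.5127,-.0499,.208],[.51,.026,.208]]),proj("d5.png",[[.5127,-.0499,.208],[.51,.026,.208]]))
```

```text
[ 0.5192 -0.0474  0.21  ] [0.512  0.0258 0.21  ] [ 0.5095 -0.0586  0.21  ]
pivot [ 0.6486 -0.0048  0.232 ] [ 0.6385 -0.0172  0.23  ] knob [ 0.644  -0.1311  0.245 ] [ 0.6478 -0.1325  0.236 ]
exp tips [[307.0681 166.3154]
 [331.891  168.7302]] [[311.2982 210.7082]
 [290.9981 198.4371]]
```

servo_tool --deltas '[[[0,0,0],[0,-1.8,-1],0],[[0,0,0],[0,-1.8,-3.5],0],[[0,0,0],[0,-1.8,-6.5],0],[[0,0,0],[0,-1.8,-9],0],[[0,0,0],[0,-1.8,-10.5],0]]'

```text
clock: 9.8
tool_pos: [0.5445, -0.0103, 0.2296]
orientation: [-43.8, 89.9, 138.1]
force: [-2.0, 0.1, -5.2]
opening: 0.0216
```

servo_tool --deltas '[[[0,0,0],[0,0,0],0]]'

```text
clock: 9.9
tool_pos: [0.5458, -0.011, 0.2289]
orientation: [-17.1, 89.9, 164.7]
force: [-0.6, -0.9, -5.5]
opening: 0.0215
```

```bash
python3 -c "
from h import *
st(); plan([.5435,-.010,.1775],182)"
```

```text
9.9 [ 0.5458 -0.011   0.2289] z-yaw -178.2 x [-0.002  0.001 -1.   ] F [-0.6 -0.9 -5.5] op 0.0215 J [ 19.4   8.4 -15.4  -0.1 -66.4 -17.5]
turn [-0.2  0.1  0. ] shift cm [ 5.14 -0.1   0.21]
```

Lower slowly and watch the force.

servo_tool --deltas '[[[0,0,0],[1,-0.1,0.2],0],[[0,0,0],[2,-0.1,0.2],0],[[0,0,0],[3,-0.1,0.2],0],[[0,0,0],[3.8,-0.1,0.2],0],[[0,0,0],[4.5,-0.1,0.2],0]]'

```text
clock: 10.4
tool_pos: [0.5432, -0.0101, 0.1831]
orientation: [-13.6, 89.8, 168.2]
force: [-0.0, 0.8, -4.2]
opening: 0.0218
```

servo_tool --deltas '[[[0,0,0],[0.2,0,0],0],[[0,0,0],[0.4,0,0],0],[[0,0,0],[0.6,0,0],0]]'

```text
clock: 10.7
tool_pos: [0.5435, -0.0101, 0.1781]
orientation: [-12.6, 89.9, 169.3]
force: [-7.8, 2.0, 13.0]
opening: 0.0216
```

```bash
python3 -c "
from h import *
st(); plan([.5435,-.010,.1775],182)"
```

```text
10.7 [ 0.5435 -0.0101  0.1781] z-yaw -178.1 x [-0.002  0.    -1.   ] F [-7.8  2.  13. ] op 0.0216 J [ 19.6  10.5 -19.9  -0.1 -59.8 -17.6]
turn [-0.1  0.1  0. ] shift cm [ 0.06 -0.01 -0.  ]
```

servo_tool --deltas '[[[0,0,0],[0,0,0.1],2.6],[[0,0,0],[0,0,0.1],3.2],[[0,0,0],[0,0,0.1],4],[[0,0,0],[0,0,0.1],4.2],[[0,0,0],[0,0,0.1],4.2]]'

```text
clock: 11.2
tool_pos: [0.5427, -0.0101, 0.1782]
orientation: [-17.4, 89.9, 164.5]
force: [-0.8, -0.5, -0.3]
opening: 0.0412
```

servo_tool --deltas '[[[0,0,0],[-1,0,0],4.2],[[0,0,0],[-3,0,0],4.2],[[0,0,0],[-6,0,0],4.2],[[0,0,0],[-9,0,0],4.2],[[0,0,0],[-12,0,0],4.2]]'

```text
clock: 11.7
tool_pos: [0.5428, -0.0103, 0.3003]
orientation: [-23.5, 89.9, 158.4]
force: [0.6, 0.1, -0.4]
opening: 0.0418
```

```bash
python3 -c "
from h import *
st(); plan([.648,-.1325,.30],182); snap('side','d6.png'); snap('scene','s6.png')
a=np.load('pics/d6.png.npz')['im'];b=np.load('pics/s6.png.npz')['im']
c=np.hstack([cv2.resize(a[120:320,230:430],(400,400)),cv2.resize(b[150:250,260:360],(400,400),interpolation=cv2.INTER_CUBIC)])
cv2.imwrite('pics/c6.png',c[:,:,::-1])"
```

```text
11.7 [ 0.5428 -0.0103  0.3003] z-yaw -178.1 x [-0.001  0.    -1.   ] F [ 0.6  0.1 -0.4] op 0.0418 J [ 19.6   5.7  -9.1  -0.  -75.2 -17.7]
turn [-0.1  0.1  0. ] shift cm [  0.02  12.56 -10.11]
```

View pics/c6.png

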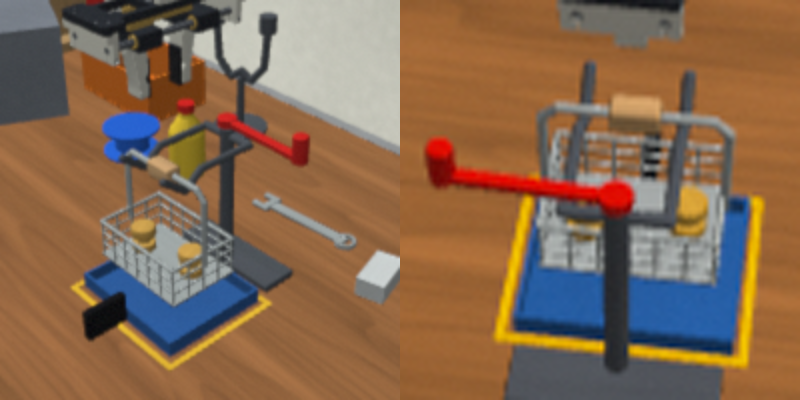

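The basket hangs in both prongs with both knobs inside and the tray in place. Now the keeper knob, at about (0.646,-0.132).

servo_tool --deltas '[[[0,0,0],[0,3,-2],5],[[0,0,0],[0,6,-5],5],[[0,0,0],[0,9,-7.5],5],[[0,0,0],[0,11.5,-9.5],5],[[0,0,0],[0,12.5,-10],5]]'

```text
clock: 12.3
tool_pos: [0.6503, -0.1339, 0.3031]
orientation: [-172.3, 89.7, 9.5]
force: [0.1, 0.4, -0.0]
opening: 0.05
```

servo_tool --deltas '[[[0,0,0],[0,0,0],5]]'

```text
clock: 12.4
tool_pos: [0.6505, -0.135, 0.3023]
orientation: [-171.1, 89.8, 10.6]
force: [-0.0, 0.6, -1.0]
opening: 0.0499
```

```bash
python3 -c "
from h import *
st(); plan([.6465,-.132,.223],182); snap('wrist','w7.png')"
```

```text
12.4 [ 0.6505 -0.135   0.3023] z-yaw -178.3 x [ 0.004  0.001 -1.   ] F [-0.   0.6 -1. ] op 0.0499 J [  5.   17.5   6.   -0.  -78.3  -3.3]
turn [-0.3 -0.2  0. ] shift cm [ 7.93 -0.31  0.42]
```

View pics/w7.png

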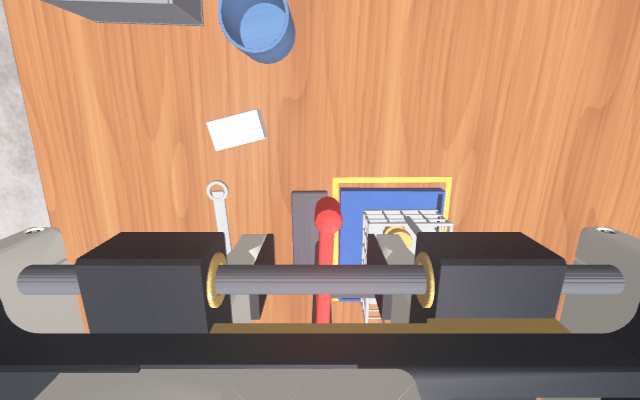

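The knob is centred between the fingers at about (329,218).

```bash
python3 -c "
from h import *
print(at_z('w7.png',(329,221),.254),at_z('w7.png',(329,215),.236),at_z('w7.png',(329,208),.218))"
```

```text
[ 0.6444724  -0.13531253  0.254     ] [ 0.64399291 -0.13365991  0.236     ] [ 0.64357094 -0.13355773  0.218     ]
```

servo_tool --deltas '[[[0,0,0],[2,-0.3,0.4],5],[[0,0,0],[4,-0.3,0.4],5],[[0,0,0],[6,-0.3,0.4],5],[[0,0,0],[7.9,-0.3,0.4],5],[[0,0,0],[7.9,-0.3,0.4],5]]'

```text
clock: 12.95
tool_pos: [0.6442, -0.1301, 0.2211]
orientation: [-67.9, 89.9, 113.9]
force: [0.3, 0.3, -0.4]
opening: 0.0503
```

servo_tool --deltas '[[[0,0,0],[0,0,0],2.4],[[0,0,0],[0,0,0],2.4],[[0,0,0],[0,0,0],2.4],[[0,0,0],[0,0,0],2.4]]'

```text
clock: 13.35
tool_pos: [0.6446, -0.13, 0.2221]
orientation: [-118.7, 89.9, 63.1]
force: [0.6, 0.6, 0.6]
opening: 0.0262
```

Run:
```python
from h import *
st()
for th in (90,70,50,30,15,0):
    a=np.radians(th+180+2); print(th); plan([.6484+.125*np.cos(a),-.008+.125*np.sin(a),.223],th+90+2)
```

```text
13.35 [ 0.6446 -0.13    0.2221] z-yaw -178.2 x [ 0.001  0.002 -1.   ] F [0.6 0.6 0.6] op 0.0262 J [  5.5  19.1  -2.1  -0.1 -68.8  -3.7]
90
turn [-0.2 -0.   0.1] shift cm [-0.09  0.32 -0.81]
70
turn [19.8 -0.   0.1] shift cm [-0.1  -0.42  3.47]
50
turn [39.8 -0.   0.1] shift cm [-0.1  -2.58  7.23]
30
turn [59.8  0.   0.1] shift cm [-0.09 -5.89 10.04]
15
turn [74.8  0.   0.1] shift cm [-0.09 -8.9  11.3 ]
0
turn [89.8  0.   0.1] shift cm [ -0.08 -12.14  11.74]
```

servo_tool --deltas '[[[8,0,0],[-0.1,0.2,0.9],2.6],[[16,0,0],[-0.1,-0.1,2.6],2.6],[[24,0,0],[-0.1,-0.7,4.3],2.6],[[32,0,0],[-0.1,-1.5,5.8],2.6],[[40,0,0],[-0.1,-2.6,7.2],2.6]]'

```text
clock: 13.85
tool_pos: [0.5713, -0.1065, 0.2236]
orientation: [-103.3, 89.9, 38.1]
force: [-1.1, -1.0, 0.8]
opening: 0.0258
```

Run:
```python
from h import *
st()
for th in (42,34,26,18,10,4,0):
    a=np.radians(th+180+2); print(th); plan([.6484+.125*np.cos(a),-.008+.125*np.sin(a),.223],th+90+2)
```

```text
13.85 [ 0.5713 -0.1065  0.2236] z-yaw 141.4 x [ 0.002  0.001 -1.   ] F [-1.1 -1.   0.8] op 0.0258 J [  8.7  11.8 -11.8  -0.1 -66.3 -47.2]
42
turn [ 7.4 -0.   0.1] shift cm [ 0.06 -0.11  1.74]
34
turn [15.4 -0.   0.1] shift cm [ 0.06 -0.46  3.45]
26
turn [23.4 -0.   0.1] shift cm [ 0.06 -1.04  5.09]
18
turn [31.4  0.   0.1] shift cm [ 0.06 -1.84  6.64]
10
turn [39.4  0.   0.1] shift cm [ 0.06 -2.85  8.06]
4
turn [45.4  0.   0.1] shift cm [ 0.06 -3.73  9.03]
0
turn [49.4  0.   0.1] shift cm [ 0.06 -4.38  9.62]
```

servo_tool --deltas '[[[7.4,0,0],[0,-0.1,1.7],2.6],[[15.4,0,0],[0,-0.5,3.4],2.6],[[23.4,0,0],[0,-1,5.1],2.6],[[31.4,0,0],[0,-1.8,6.6],2.6],[[39.4,0,0],[0,-2.8,8.1],2.6]]'

```text
clock: 14.35
tool_pos: [0.5252, -0.0339, 0.2243]
orientation: [-76.0, 89.8, 25.6]
force: [0.3, -1.2, 1.0]
opening: 0.0257
```

Run:
```python
from h import *
st()
for th in (4,0,-2):
    a=np.radians(th+180+2); print(th); plan([.6484+.125*np.cos(a),-.008+.125*np.sin(a),.223],th+90+2)
```

```text
14.35 [ 0.5252 -0.0339  0.2243] z-yaw 101.7 x [ 0.003  0.001 -1.   ] F [ 0.3 -1.2  1. ] op 0.0257 J [ 17.7   6.5 -18.3  -0.  -65.1 -96. ]
4
turn [5.7 0.1 0.2] shift cm [ 0.13 -0.15  1.28]
0
turn [9.7 0.1 0.2] shift cm [ 0.13 -0.26  2.14]
-2
turn [11.7  0.1  0.2] shift cm [ 0.13 -0.34  2.57]
```

servo_tool --deltas '[[[5,0,0],[0,-0.1,0.8],2.6],[[8,0,0],[0,-0.2,1.4],2.6],[[9.7,0,0],[0,-0.2,1.9],2.6],[[9.7,0,0],[0,-0.2,2.3],2.6],[[9.7,0,0],[0,-0.2,2.5],2.6]]'

```text
clock: 14.85
tool_pos: [0.5225, -0.0099, 0.2249]
orientation: [-101.6, 89.8, -9.6]
force: [4.3, -11.7, -2.5]
opening: 0.0263
```

```bash
python3 -c "
from h import *
st()"
```

```text
14.85 [ 0.5225 -0.0099  0.2249] z-yaw 92.0 x [ 0.004 -0.001 -1.   ] F [  4.3 -11.7  -2.5] op 0.0263 J [ 2.050e+01  6.100e+00 -1.870e+01  1.000e-01 -6.500e+01 -1.085e+02]
```

It's at its stop, with 11.7 N of reaction. I'll open, back off and rise.

servo_tool --deltas '[[[0,0,0],[0,0,-0.2],3.5],[[0,0,0],[0,0,-0.2],4.2],[[0,0,0],[0,0,-0.2],4.5],[[0,0,0],[-1,0,-0.2],4.5],[[0,0,0],[-3,0,-0.2],4.5]]'

```text
clock: 15.35
tool_pos: [0.5217, -0.012, 0.2544]
orientation: [-139.6, 89.9, -47.6]
force: [0.9, 0.1, 0.8]
opening: 0.0449
```

servo_tool --deltas '[[[0,0,0],[-3,0,0],4.5],[[0,0,0],[-6,0,0],4.5],[[0,0,0],[-10,0,0],4.5],[[0,0,0],[-13,0,0],4.5],[[0,0,0],[-13,0,0],4.5]]'

```text
clock: 15.85
tool_pos: [0.5231, -0.0119, 0.3901]
orientation: [-90.9, 89.5, 1.1]
force: [-0.2, -0.2, 0.1]
opening: 0.0451
```

```bash
python3 -c "
from h import *
st(); snap('side','d8.png'); snap('scene','s8.png')
a=np.load('pics/d8.png.npz')['im'];b=np.load('pics/s8.png.npz')['im']
c=np.hstack([cv2.resize(a[120:320,230:430],(400,400)),cv2.resize(b[150:250,260:360],(400,400),interpolation=cv2.INTER_CUBIC)])
cv2.imwrite('pics/c8.png',c[:,:,::-1])"
```

```text
15.85 [ 0.5231 -0.0119  0.3901] z-yaw 92.1 x [ 0.009  0.    -1.   ] F [-0.2 -0.2  0.1] op 0.0451 J [  20.3    2.    -2.1    0.2  -85.5 -108.3]
```

View pics/c8.png

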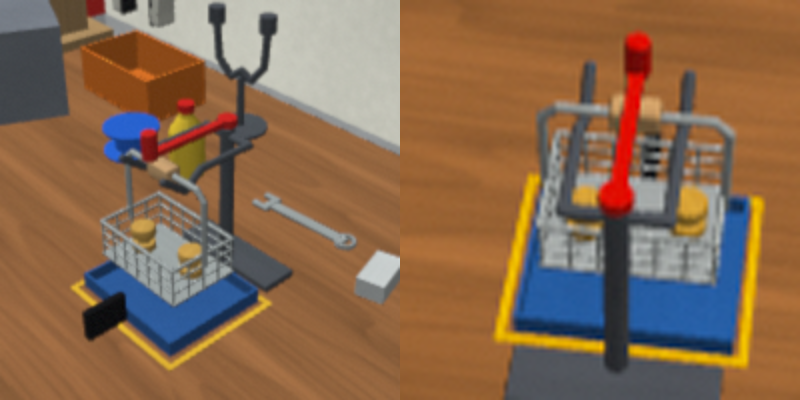

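```bash
python3 -c "
from h import *
print(at_z('s8.png',(260+237/4,150+52/4),.236)); ctrl.close_job()"
```

```text
[ 0.51926875 -0.01155451  0.236     ]
the job is handed in; nothing more can be done
```

The job is done and handed in at about 16 s of the 72 s allowed. The system reports no verdict, so the results below are from my own last images and force readings.

- **Tray:** I slid it by its tab into the yellow outline and nudged it a few mm to centre it. By the pictures it lies flat and square, within about 5 mm. Estimates from the two cameras differed by up to about 1 cm, still inside the 20 mm allowed.
- **Basket:** I lifted it upright by the grip block, lowered it into both prongs until they took the weight, and let go. It hangs level with both brass knobs inside and the grip block centred between the prongs.
- **Keeper:** I swung it by its knob until it met its stop, with about 12 N of reaction. The last image puts the knob at (0.519, -0.012), which suggests about 0.06 rad from shut by my position estimates; that is within their error and under the 0.12 rad limit. In the image it sits midway between the prongs.

The gripper ended clear, at z = 0.39 m with no force on it. I never came near the other things on the bench. The wrench, block and oil bottle look unmoved in the last image; I did not check the mug and spool specifically.

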